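Line up specimen carriers under a sensor bar

ROBOT

A 7-joint arm with a two-finger parallel gripper is mounted at the origin on the work surface. World frame = base frame: x ahead of the robot, y to its left, z up, the work surface at z = 0. Lengths are in m, angles in rad, forces in N, time in s.
With the tool pointing down it reaches from about 0.35 to 0.9 m from the base axis. Payload 8.1 kg.
Tool frame: the origin (TCP) lies on the centre line of the jaws, within the pads' length; the fingertips stand 11 mm ahead of it and the grasp point (between the pads) lies 8 mm behind it; z points along the fingers, y is the line along which they close (so a half turn about z gives the same grasp; the last joint's range is limited). The gripper opens to 92 mm and grips with 3 to 60 N. Pads are 19 mm wide; open, the fingers measure 130 mm over their backs; the gripper's body (75 mm by 190 mm) begins 47 mm behind the grasp point.
Start: joints at [1.111, 0.434, 0.025, 1.573, -0.012, 1.134, -0.075], TCP at [0.218, -0.586, 0.238] pointing down, gripper open.
Joint ranges: [-2.62, 2.62], [-0.44, 2.09], [-1.27, 1.32], [0.08, 2.57], [-1.32, 4.46], [0.12, 2], [-2.74, 2.74]. Speed limits (rad/s): [2.22, 2.22, 3.01, 3.01, 3.14, 3.14, 3.14].

INTERFACE

Orientations are given as a unit quaternion [x, y, z, w].
In Python, from rig import r gives the robot as it stands.
- The arm moves only by the tool arm_command, never from a script. Its argument "rows" is one flat list of numbers, 5 for each row, row after row: the closure, from -1 (fully open) to 1 (shut), then the shift along the world's x, y, z in cm, then the turn about the world's z in rad. In form: [hand, x, y, z, spin, hand, x, y, z, spin, ...]. A call has 1 to 12 rows; each row is the pose to reach, as a shift and turn from the pose commanded when the call began; what a row does not reach only later rows make up. A row lasts 1/10 s, in which the tool goes at most 50 mm and 8.59 degrees, less where a joint would pass 70% of its speed; a pose out of reach is approached as far as the arm can. A call with a gripper value outside its range is refused whole. The fingers move at their own pace and stop on an object; "squeeze" is the grip in N (left out, the last holds). Time passes only in rows, so rows that repeat a pose let the fingers close. It gives the time, the measured TCP pose, the force, the opening and the grip force at its end, in the units of the state.
- r.observe(): the state, without advancing time (a new reading comes with each control period).
- r.capture(name): name is "scene" or "side" or "wrist"; returns a dict with "image" (384x512x3 uint8, blue, green, red), "fx", "fy", "cx", "cy" (pixels), "k1" (the pictures are not rectified: a ray, as slopes to the right and down, at radius r is drawn at 1 + k1 r^2 times it, then the intrinsics apply), "rvec" (rotation vector, rad) and "tvec" (3), from world to camera coordinates, as OpenCV has them. Camera axes: x right, y down, z forward; pixel columns grow to the right and rows downward; lengths in m; the calibration is good to about 2 mm. A picture is of the moment at which its call begins. There is no depth.
- r.close_job(): hands the job in; it is judged then, once.
The state is a dict: "time": time; "qpos": joint angles; "joint_vel": joint speeds; "joint_efforts": joint torques, N m; "tool_pos": TCP position; "tcp_rot": TCP orientation; "force": force on the tool from outside, world axes, zero at the start; "wrist_torque": the same for the moment, N m; "grip_width": finger opening in m; "finger_force": force on a finger pad.
Only numpy, scipy, OpenCV 4.12 (cv2) and the standard library are available. Lean on these libraries where they do the work, as an engineer would, in place of code of your own. Each camera call takes 0.05 s, during which the arm holds its last target. There are 200 camera calls.

TASK

Slide the three aluminium specimen carriers over the steel stage into an even row under the sensor bar, one on each white line: centred on its line, square and snug against the fence, grip fin towards the open front. Slide them, do not lift them off the plate, do not bump the sensor bar, and leave all other things where they are.

Things in the scene. Friction and masses are not known exactly. Their poses are not given: they have to be found in the camera images.
- stage: fixed dark steel plate on the table, 250 (its x) x 420 (its y) x 20 mm thick; origin at the centre of its underside, x from the open front (robot's side) to the fence. White lines 2 mm wide run along x on its top at y = -85, 0, +85 mm. Two posts, 30 x 25 mm, 170 mm high, at x = 85, y = +-190 mm, carry the sensor bar
- fence (a point): middle of the lower edge of the fence's front face, on the plate's top, at stage x = 85 mm, y = 0. Bright steel fence along y, 320 mm long, 25 mm high, 12 mm thick, behind this face. Axes as the stage's
- bar: fixed grey sensor bar over the fence, between the posts: 60 (x) x 355 (y) x 65 mm high. Origin: centre of its underside, 70 mm above the plate's top. It overhangs to 49 mm in front of the fence's face (stage x = 36 mm): the tool must tilt to reach carriers there. Axes as the stage's
- line_left (a point): where a carrier's origin (centre of underside) belongs on the left line (stage y = +85 mm): on the plate's top, 30 mm in front of the fence's face. Axes as the stage's
- line_mid (a point): the same on the middle line (stage y = 0)
- line_right (a point): the same on the right line (stage y = -85 mm)
- carrier_a: aluminium specimen carrier, 0.18 kg: block 60 (its x) x 52 (its y) x 20 mm high; on top, at the middle of the -x end and flush with that end face, an upright grip fin 8 mm thick (y), 26 mm long (x), its top 48 mm above the underside; glass specimen inlaid on the +x half. Origin: centre of the underside; z up. One of three alike; one starts crosswise
- carrier_a_fin (a point): centre of the grip fin of carrier_a, 17 mm towards its -x end and 34 mm above its underside
- carrier_b: specimen carrier, just like carrier_a
- carrier_b_fin (a point): centre of the grip fin of carrier_b, 17 mm towards its -x end and 34 mm above its underside
- carrier_c: specimen carrier, just like carrier_a
- carrier_c_fin (a point): centre of the grip fin of carrier_c, 17 mm towards its -x end and 34 mm above its underside
- weight: bystander: brass knobbed weight, 34 mm across, 45 mm high, standing on the left end of the stage; origin at the centre of its underside
- setting_block: bystander: steel setting block 35 x 24 x 22 mm on the right end of the stage; origin at the centre of its underside
- steel_bar: bystander: loose steel bar 150 x 30 x 25 mm on the table; origin at the centre of its underside
- tape_roll: bystander: cardboard roll core, 80 mm across, 20 mm high, on the table; origin at the centre of its underside
- rinse_bottle: bystander: white bottle, 60 mm across, 150 mm high, on the table; origin at the centre of its underside
- sample_tray: bystander: white tray 120 x 90 x 25 mm on the table; origin at the centre of its underside
- screwdriver: bystander: screwdriver lying on the table

How it is judged:
At the end, for the whole second after the job is handed in: On each of the three lines there is one carrier, centred on the line within 6 mm, its far end within 4 mm of the fence, square to the fence within 0.08 rad, fin towards the front, standing flat on the plate (tilt under 0.05 rad) and at rest (((y of carrier_a in the frame of line_left between -0.006 and 0.006 m and x of carrier_a in the frame of line_left between -0.004 and 0.004 m) or (y of carrier_b in the frame of line_left between -0.006 and 0.006 m and x of carrier_b in the frame of line_left between -0.004 and 0.004 m) or (y of carrier_c in the frame of line_left between -0.006 and 0.006 m and x of carrier_c in the frame of line_left between -0.004 and 0.004 m)) and ((y of carrier_a in the frame of line_mid between -0.006 and 0.006 m and x of carrier_a in the frame of line_mid between -0.004 and 0.004 m) or (y of carrier_b in the frame of line_mid between -0.006 and 0.006 m and x of carrier_b in the frame of line_mid between -0.004 and 0.004 m) or (y of carrier_c in the frame of line_mid between -0.006 and 0.006 m and x of carrier_c in the frame of line_mid between -0.004 and 0.004 m)) and ((y of carrier_a in the frame of line_right between -0.006 and 0.006 m and x of carrier_a in the frame of line_right between -0.004 and 0.004 m) or (y of carrier_b in the frame of line_right between -0.006 and 0.006 m and x of carrier_b in the frame of line_right between -0.004 and 0.004 m) or (y of carrier_c in the frame of line_right between -0.006 and 0.006 m and x of carrier_c in the frame of line_right between -0.004 and 0.004 m)) and angle between the x axis of each of carrier_a, carrier_b, carrier_c and the x axis of stage, either way round below 0.08 rad and x of each of carrier_a_fin, carrier_b_fin, carrier_c_fin in the frame of stage below 0.05 m and angle between each of carrier_a, carrier_b, carrier_c's own z axis and vertical below 0.05 rad and height (world z) of each of carrier_a, carrier_b, carrier_c below 0.024 m and linear speed of each of carrier_a, carrier_b, carrier_c below 0.01 m/s); the robot touches nothing.
It fails at once if a carrier is lifted more than 15 mm off the plate (height (world z) of any of carrier_a, carrier_b, carrier_c above 0.035 m).
It fails at once if the robot presses on the sensor bar with more than 10 N (contact force between any of the arm, the fingers and bar above 10 N).
It fails at once if one of the other loose things is shifted more than 20 mm (distance of any of weight, setting_block, steel_bar, tape_roll, rinse_bottle, sample_tray, screwdriver from where it was at the start of the episode above 0.02 m).
It also fails if it takes over 70 s, if anything falls off the work surface, if the arm or the gripper's body presses on something with over 40 N, if the wrist force passes 120 N, or if a joint passes its speed limit or range.

## Working session

There is one attempt and no reset: what is moved stays moved. The work goes in short steps, Python scripts to look and compute and a tool call to move; the robot and the scene stay as the last step left them, time stands still between calls to the robot, and variables do not carry over. Pictures are saved under pics/ and viewed, at most 10 in all, crops included, and the job is handed in when it is done.

Besides the shell and the picture viewer there is one more tool, called after "Call:" by a JSON object that holds its "op" and its "data". arm_command: Moves the arm, as the interface text tells. Its arguments: {"type":"object","properties":{"rows":{"type":"array","items":{"type":"number"}},"squeeze":{"type":"number"}},"required":["rows"]}

```bash
ls; mkdir -p pics; python3 - <<'E'
from rig import r
import cv2,pickle
s=r.observe();print({k:s[k] for k in('time','tool_pos','tcp_rot','grip_width','force')})
d={n:r.capture(n) for n in('scene','side')}
pickle.dump(d,open('cap0.pkl','wb'))
for n in d:
    cv2.imwrite(f'pics/{n}0.png',cv2.resize(d[n]['image'],(800,600),interpolation=cv2.INTER_CUBIC)); print({k:v for k,v in d[n].items() if k!='image'})
E
```

```text
pics
{'time': 0.0, 'tool_pos': array([ 0.2180668 , -0.58520215,  0.23694469]), 'tcp_rot': array([ 9.84133765e-01,  1.77426389e-01, -2.10771863e-04, -7.50993800e-04]), 'grip_width': 0.09192300014019263, 'force': array([-0.61069354,  0.38368374,  0.38136716])}
{'fx': 426.431844397124, 'fy': 426.431844397124, 'cx': 256.45042374027287, 'cy': 190.3011548456998, 'k1': -0.007402777430110341, 'rvec': array([ 2.13820684,  0.7969885 , -0.38464708]), 'tvec': array([-0.41971963, -0.13126332,  1.58681304])}
{'fx': 437.2772237839144, 'fy': 437.2772237839144, 'cx': 254.75240828324027, 'cy': 196.0526079078325, 'k1': -0.17253000637522614, 'rvec': array([ 0.98501235, -2.5329166 ,  0.99855385]), 'tvec': array([0.39907488, 0.29116057, 1.10388583])}
```

View pics/scene0.png

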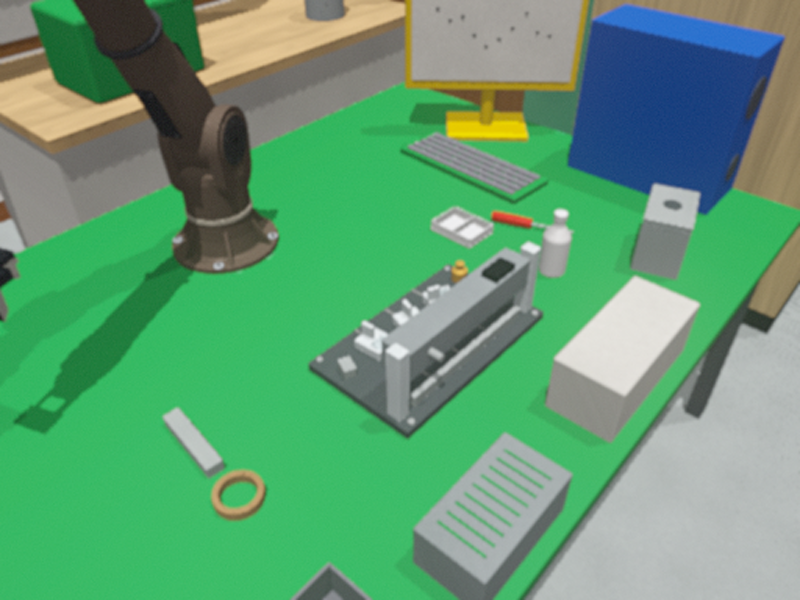

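View pics/side0.png

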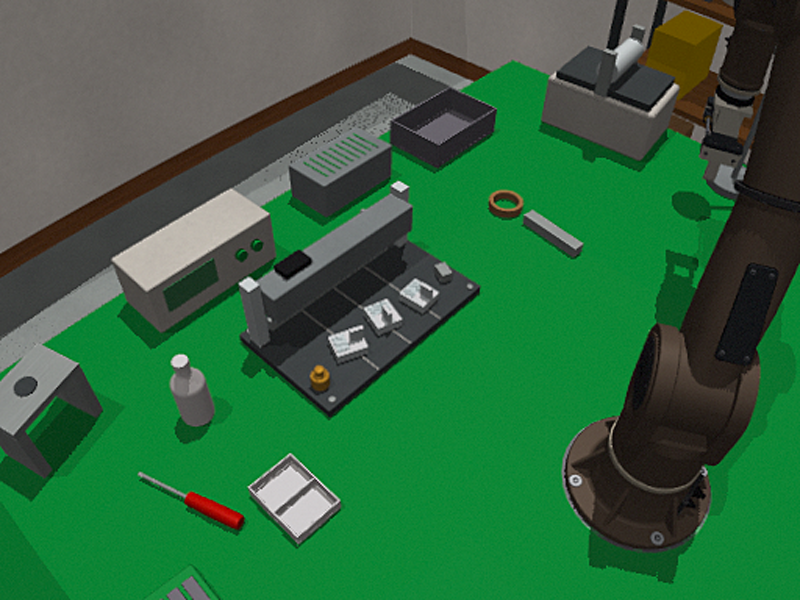

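The side view shows the plate's front corners near (331,413) and (480,290), and its back-left corner near (243,340). The three carriers are near (348,342), (383,316) and (419,293), the weight is at (319,377) and the setting block at (443,271). The scene view shows the same layout from behind the bar. I'll get a rough stage pose from these pixels.

```bash
cat > h.py <<'E'
import numpy as np,cv2
from scipy.optimize import least_squares
def mats(c): 
    K=np.array([[c['fx'],0,c['cx']],[0,c['fy'],c['cy']],[0,0,1.]]); D=np.array([c['k1'],0,0,0.]); return K,D,np.array(c['rvec'],float),np.array(c['tvec'],float)
def proj(c,P):
    K,D,r,t=mats(c); return cv2.projectPoints(np.array(P,float).reshape(-1,1,3),r,t,K,D)[0].reshape(-1,2)
def onplane(c,px,z):
    K,D,r,t=mats(c); n=cv2.undistortPoints(np.array(px,float).reshape(-1,1,2),K,D).reshape(-1,2)
    R=cv2.Rodrigues(r)[0]; d=np.c_[n,np.ones(len(n))]@R; o=-R.T@t
    return o+d*((z-o[2])/d[:,2])[:,None]
def tri(cs,pxs):
    A=[];b=[]
    for c,p in zip(cs,pxs):
        K,D,r,t=mats(c); n=cv2.undistortPoints(np.array(p,float).reshape(1,1,2),K,D).ravel(); R=cv2.Rodrigues(r)[0]
        d=R.T@np.r_[n,1]; d/=np.linalg.norm(d); M=np.eye(3)-np.outer(d,d); A.append(M); b.append(M@(-R.T@t))
    return np.linalg.solve(sum(A),sum(b))
def S(o,yaw,P): # stage->world
    c,s=np.cos(yaw),np.sin(yaw); P=np.array(P,float).reshape(-1,3); return P@np.array([[c,s,0],[-s,c,0],[0,0,1]])+np.r_[o,0]
E
python3 - <<'E'
from h import *;import pickle
d=pickle.load(open('cap0.pkl','rb'))
q=.64
print(onplane(d['side'],np.array([[331,411],[480,289],[243,338]])*q,.02).round(3))
print(onplane(d['scene'],np.array([[311,366],[407,431],[542,314]])*q,.02).round(3))
print('things',onplane(d['side'],np.array([[348,342],[383,316],[419,293]])*q,.04).round(3))
print('tray/bottle',onplane(d['side'],np.array([[295,500],[195,420],[550,245],[505,205]])*q,.01).round(3))
# tri check: post tops corner, left post and right post (bar)
for a,b in (((248,284),(531,247)),((400,187),(398,351))): print(tri([d['side'],d['scene']],[np.array(a)*q,np.array(b)*q]).round(3))
E
```

```text
[[ 0.465  0.253  0.02 ]
 [ 0.456 -0.155  0.02 ]
 [ 0.704  0.252  0.02 ]]
[[ 0.477 -0.163  0.02 ]
 [ 0.712 -0.163  0.02 ]
 [ 0.723  0.244  0.02 ]]
things [[ 0.54   0.135  0.04 ]
 [ 0.537  0.044  0.04 ]
 [ 0.527 -0.048  0.04 ]]
tray/bottle [[ 0.391  0.407  0.01 ]
 [ 0.629  0.425  0.01 ]
 [ 0.43  -0.377  0.01 ]
 [ 0.584 -0.42   0.01 ]]
[0.68  0.235 0.169]
[ 0.673 -0.145  0.167]
```

Call:
{"op": "arm_command", "data": {"rows": [-1,0,0,10,0,-1,5,15,10,-0.1,-1,10,30,10,-0.2,-1,18,63,10,-0.36,-1,18,63,10,-0.36,-1,18,63,10,-0.36,-1,18,63,10,-0.36,-1,18,63,10,-0.36,-1,18,63,10,-0.36,-1,18,63,10,-0.36,-1,18,63,10,-0.36,-1,18,63,10,-0.36]}}

```text
time: 1.3
tool_pos: [0.3688, -0.0592, 0.3323]
tcp_rot: [1.0, -0.002, 0.0, 0.0]
force: [1.5, -0.8, 0.2]
grip_width: 0.0915
finger_force: 0.0
```

Call:
{"op": "arm_command", "data": {"rows": [-1,0,0,0,0,-1,0,0,0,0]}}

```text
time: 1.5
tool_pos: [0.3689, -0.0604, 0.3321]
tcp_rot: [1.0, -0.0, -0.0, 0.0]
force: [0.0, -1.0, 0.2]
grip_width: 0.0917
finger_force: 0.0
```

Call:
{"op": "arm_command", "data": {"rows": [-1,3,5,0,0,-1,3,10.5,0,0,-1,3,10.5,0,0,-1,3,10.5,0,0,-1,3,10.5,0,0]}}

```text
time: 2.0
tool_pos: [0.3989, 0.0421, 0.3318]
tcp_rot: [1.0, -0.003, -0.0, 0.0]
force: [0.4, 0.0, -0.6]
grip_width: 0.092
finger_force: 0.0
```

```bash
python3 - <<'E'
from rig import r
import cv2,pickle
s=r.observe();print(s['time'],s['tool_pos'],s['tcp_rot'],s['qpos'])
c=r.capture('wrist');pickle.dump(c,open('w1.pkl','wb'))
cv2.imwrite('pics/w1.png',cv2.resize(c['image'],(800,600),interpolation=cv2.INTER_CUBIC)); print({k:v for k,v in c.items() if k!='image'})
E
```

```text
2.0 [0.39893279 0.04205745 0.33179228] [ 9.99996443e-01 -2.60562927e-03 -4.37261808e-04  3.64611161e-04] [ 0.29875088  0.02462884 -0.53813699  1.87851     0.01385882  1.24298669
 -1.81973578]
{'fx': 269.7802231678787, 'fy': 269.7802231678787, 'cx': 256.20891524611477, 'cy': 192.5134613854951, 'k1': -0.0003118923953201967, 'rvec': array([-2.06893228,  2.0809261 ,  0.28481904]), 'tvec': array([0.04356424, 0.32330002, 0.5887551 ])}
```

View pics/w1.png

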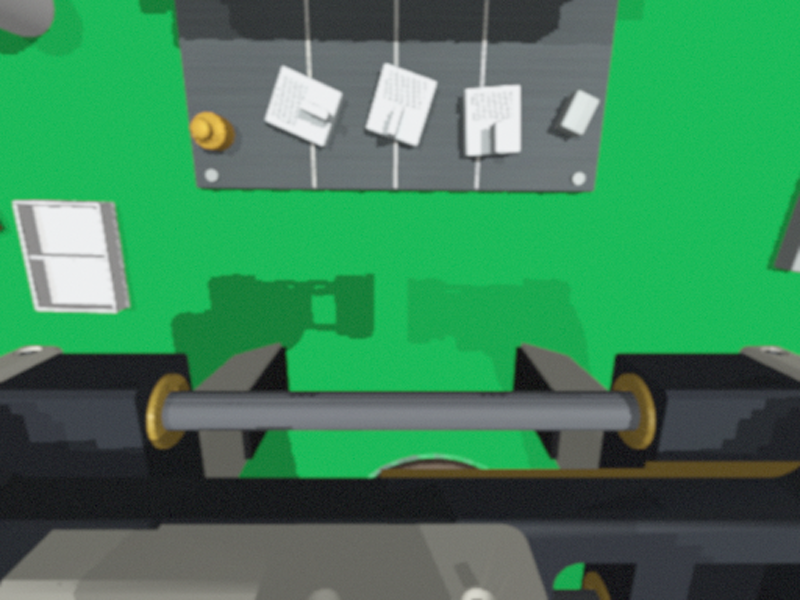

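The wrist view shows the plate's front edge from (197,188) to (595,191), with the lines at x≈312, 396 and 480. The carriers are near (304,106) with its fin to the right, (401,105) with its fin down-left, and (492,120) with its fin down. I'll take a second wrist view nearer for triangulation.

Call:
{"op": "arm_command", "data": {"rows": [-1,4,0,-4,0,-1,6,0,-8,0,-1,6,0,-8,0,-1,6,0,-8,0]}}

```text
time: 2.45
tool_pos: [0.4584, 0.0422, 0.2512]
tcp_rot: [1.0, -0.003, -0.002, 0.0]
force: [0.9, 0.0, 0.2]
grip_width: 0.092
finger_force: 0.0
```

```bash
python3 - <<'E'
from rig import r
import cv2,pickle
c=r.capture('wrist');pickle.dump(c,open('w2.pkl','wb'))
s=r.observe();print(s['time'],s['tool_pos'])
im=c['image'];print(im.shape)
cv2.imwrite('pics/w2.png',cv2.resize(im[0:190],(800,594*190//380),interpolation=cv2.INTER_CUBIC) if 0 else cv2.resize(im[0:230,70:450],None,fx=2.1,fy=2.1,interpolation=cv2.INTER_CUBIC))
E
```

```text
2.5 [0.45877291 0.04276642 0.25249326]
(384, 512, 3)
```

View pics/w2.png

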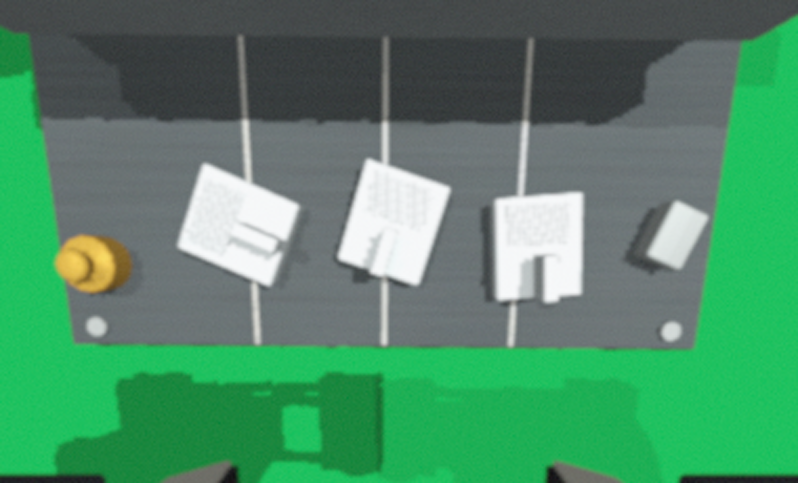

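The second view shows the carriers' top corners clearly: left (205,163)-(270,286), middle (367,158)-(417,286), right (494,198)-(582,295). The plate's front edge runs from (75,343) to (694,348). I'll fit the poses now.

```bash
cat > fit.py <<'E'
from h import *;import pickle
c1=pickle.load(open('w1.pkl','rb'));c2=pickle.load(open('w2.pkl','rb'))
p1=lambda a:np.array(a,float)/1.5625
p2=lambda a:np.array(a,float)/2.1+[70,0]
# stage
def fs(v):
    o,yaw,z=v[:2],v[2],v[3]
    f=S(o,yaw,[[-.125,.21,z],[-.125,-.21,z],[-.125,.085,z],[-.125,0,z],[-.125,-.085,z]])
    e=[proj(c2,f)-p2([[75,343],[694,348],[258,345],[384,345],[511,346]]), proj(c1,f[:2])-p1([[197,188],[595,191]])]
    # line directions
    g=S(o,yaw,[[.0,y,z] for y in(.085,0,-.085)]+[[.03,y,z] for y in(.085,0,-.085)])
    q=proj(c2,g); A=p2([[258,345],[384,345],[511,346]]);B=p2([[241,36],[386,37],[530,39]]); d=B-A;n=np.c_[-d[:,1],d[:,0]]/np.linalg.norm(d,axis=1)[:,None]
    e+=[((q[:3]-A)*n).sum(1),((q[3:]-A)*n).sum(1)]
    return np.concatenate([x.ravel() for x in e])
s=least_squares(fs,[.59,.045,0,.02]);print('stage',s.x.round(4),np.abs(s.fun).max())
o,yaw=s.x[:2],s.x[2]
obs={'L':([[205,163],[299,205],[270,286],[178,246]],[[283,66],[343,92],[322,146],[264,119]],[[ -1,-1]],1.3),
'M':([[367,158],[450,188],[417,286],[338,256]],[[384,63],[437,80],[415,146],[366,130]],0,-.3),
'R':([[494,198],[582,192],[582,295],[497,301]],[[465,88],[520,85],[521,152],[468,157]],0,0)}
for k,(a,b,_,y0) in obs.items():
    # order: far-left, far-right, near-right, near-left in carrier frame (x far,y left)
    cor=np.array([[.03,.026],[.03,-.026],[-.03,-.026],[-.03,.026]])
    if k=='L': cor=cor[[1,2,3,0]]
    f=lambda v:np.concatenate([(proj(c,S(v[:2],v[2],np.c_[cor,[v[3]]*4]))-p).ravel() for c,p in((c2,p2(a)),(c1,p1(b)))])
    q=least_squares(f,[.54,.04,y0,.04]);v=q.x
    w=S([0,0],-yaw,[[v[0]-o[0],v[1]-o[1],0]])[0]
    fin=S(v[:2],v[2],[[-.017,0,0]])[0]
    print(k,'world',v.round(4),'stage xy',w[:2].round(4),'yaw rel',round(v[2]-yaw,3),'fin world',fin[:2].round(4),'err',np.abs(q.fun).max().round(2))
for n,y in(('L',.085),('M',0),('R',-.085)): print(n,'line target world',S(o,yaw,[[.055,y,0]])[0].round(4))
E
python3 fit.py
```

```text
stage [ 0.5891  0.0444 -0.0126  0.019 ] 0.5623774987971615
L world [0.5415 0.1342 1.1532 0.0381] stage xy [-0.0486  0.0891] yaw rel 1.166 fin world [0.5347 0.1186] err 0.71
M world [ 0.5423  0.0403 -0.3229  0.0382] stage xy [-0.0468 -0.0047] yaw rel -0.31 fin world [0.5261 0.0457] err 1.35
R world [ 0.5273 -0.0486  0.0727  0.0422] stage xy [-0.0606 -0.0938] yaw rel 0.085 fin world [ 0.5104 -0.0498] err 0.78
L line target world [0.6451 0.1287 0.    ]
M line target world [0.6441 0.0437 0.    ]
R line target world [ 0.643  -0.0413  0.    ]
```

Call:
{"op": "arm_command", "data": {"rows": [0.1,2,-4,-4,0.04,0.1,4,-8,-8,0.08,0.1,5.2,-9.2,-12,0.08,0.1,5.2,-9.2,-15,0.08,0.1,5.2,-9.2,-15,0.08]}}

```text
time: 3.0
tool_pos: [0.5087, -0.0503, 0.0998]
tcp_rot: [0.999, 0.037, -0.003, 0.0]
force: [0.1, 0.6, 0.5]
grip_width: 0.0567
finger_force: 0.0
```

```bash
python3 - <<'E'
from rig import r
from h import *
import pickle
c=r.capture('wrist');s=r.observe();K,D,rv,t=mats(c);R=cv2.Rodrigues(rv)[0]
print(s['time'],s['tool_pos'],-R.T@t,R[2])
cv2.imwrite('pics/w3.png',c['image'])
E
```

```text
3.05 [ 0.50988486 -0.04886447  0.10232026] [ 0.58073231 -0.04510699  0.24718367] [-0.27370369 -0.02096183 -0.96158561]
```

View pics/w3.png

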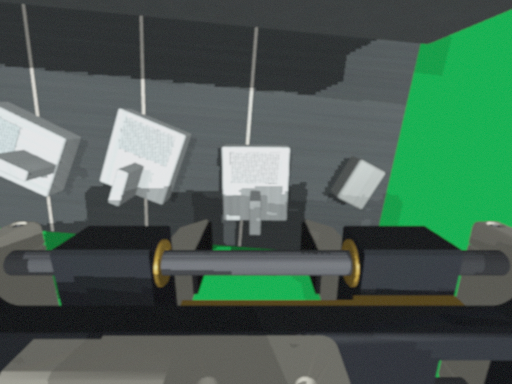

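The wrist view shows the right carrier's fin at (255,212), centred between the fingers. I'll grip it.

Call:
{"op": "arm_command", "data": {"rows": [0.1,0,0,-3,0,0.1,0,0,-4.5,0,0.1,0,0,-4.5,0,1,0,0,-4.5,0,1,0,0,-4.5,0,1,0,0,-4.5,0,1,0,0,-4.5,0,1,0,0,-4.5,0], "squeeze": 12}}

```text
time: 3.85
tool_pos: [0.5112, -0.0483, 0.0576]
tcp_rot: [0.999, 0.038, 0.0, 0.0]
force: [-1.8, -0.6, 6.3]
grip_width: 0.0082
finger_force: 12.0
```

Call:
{"op": "arm_command", "data": {"rows": [1,-0.6,0.3,0,-0.03,1,-1.2,0.6,0,-0.06,1,-2,0.9,0,-0.09,1,-3,0.9,0,-0.09,1,-3,0.9,0,-0.09,1,-3,0.9,0,-0.09]}}

```text
time: 4.45
tool_pos: [0.4805, -0.0388, 0.0574]
tcp_rot: [1.0, -0.006, -0.0, -0.0]
force: [-0.9, 2.3, 6.0]
grip_width: 0.0076
finger_force: 12.0
```

Call:
{"op": "arm_command", "data": {"rows": [0.56,0,0,0,0,0.56,0,0,0,0,0.56,0,0,1,0,0.56,0,0,3.2,0,0.56,-3.3,0,3.2,0,0.56,-3.3,0,1,0,0.56,-3.3,0,-2,0,0.56,-3.3,0,-2,0]}}

```text
time: 5.25
tool_pos: [0.4461, -0.0394, 0.0355]
tcp_rot: [1.0, -0.007, -0.002, 0.0]
force: [-0.5, -0.3, -0.5]
grip_width: 0.0201
finger_force: 0.0
```

```bash
python3 - <<'E'
from rig import r
import cv2,pickle
s=r.observe();print(s['time'],s['tool_pos'],s['grip_width'])
d={n:r.capture(n) for n in('wrist','side')}
pickle.dump(d,open('c3.pkl','wb'))
a=d['wrist']['image'];b=cv2.resize(d['side']['image'][110:270,150:320],(800,600)[:1]+(753,)) 
b=cv2.resize(d['side']['image'][110:270,150:320],(400,376),interpolation=cv2.INTER_CUBIC)
cv2.imwrite('pics/w4.png',cv2.hconcat([cv2.resize(a,(400,300)),b[:300]]) if 0 else cv2.hconcat([cv2.copyMakeBorder(cv2.resize(a,(400,300)),0,76,0,0,0),b]))
E
```

```text
5.25 [ 0.44610007 -0.0394335   0.03552045] 0.020050592918543497
```

View pics/w4.png

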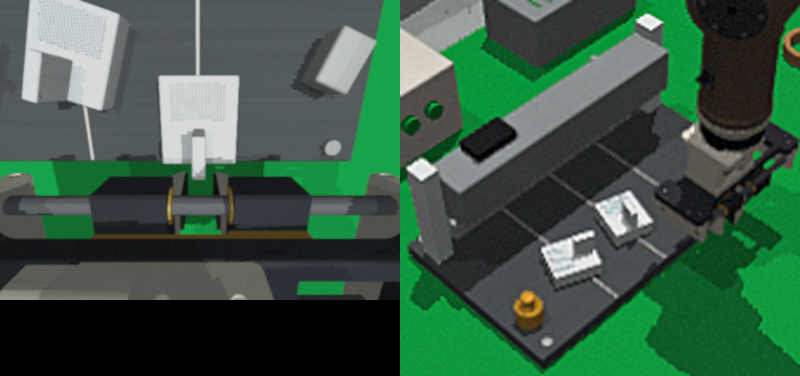

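The wrist half of the picture shows the right carrier square on its line, with both centred at x≈198. A vertical tool cannot reach the last 15 to 20 mm under the bar because its body would hit the bar. I'll try a two-finger push with an abrupt stop, well short of the bar, to learn how far the carrier coasts.

Call:
{"op": "arm_command", "data": {"rows": [0.56,1.5,0,0,0,0.56,4.5,-0.05,0,0,0.56,8.5,-0.1,0,0,0.56,8.5,-0.1,0,0,0.56,8.5,-0.1,0,0,0.56,8.5,-0.1,0,0,0.56,6.5,-0.1,0,0,0.56,6.5,-0.1,0,0]}}

```text
time: 6.15
tool_pos: [0.5095, -0.0405, 0.0373]
tcp_rot: [1.0, -0.006, -0.002, 0.0]
force: [0.1, -0.4, 0.0]
grip_width: 0.02
finger_force: 0.0
```

```bash
python3 - <<'E'
from rig import r
import cv2,pickle
s=r.observe();print(s['time'],s['tool_pos'],s['grip_width'])
c=r.capture('wrist')
pickle.dump(c,open('w5.pkl','wb'))
cv2.imwrite('pics/w5.png',cv2.resize(c['image'][:250],None,fx=1.5,fy=1.5,interpolation=cv2.INTER_CUBIC))
E
```

```text
6.15 [ 0.50953609 -0.04047352  0.03729048] 0.020026593289031655
```

View pics/w5.png

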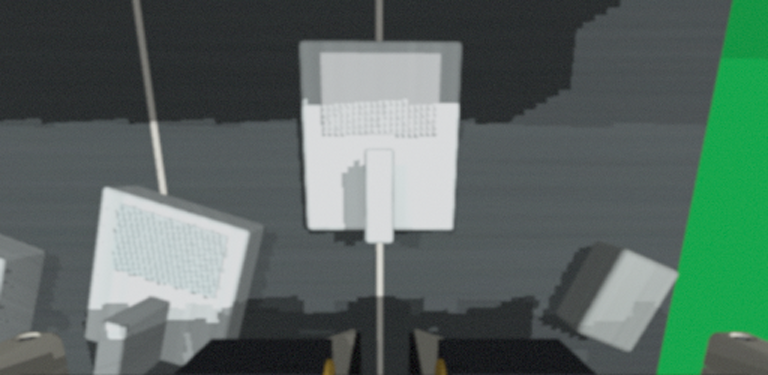

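The carrier coasted straight. Its top corners are at about (300,42), (461,41), (454,230) and (308,230), and the line is still centred under the fin. I'll measure the coast.

```bash
cat >> h.py <<'E'
O=np.array([.5891,.0444]);YAW=-.0126
def carrier(c,px,y0=0,z=.04,sh=0):
    cor=np.roll(np.array([[.03,.026],[.03,-.026],[-.03,-.026],[-.03,.026]]),-sh,axis=0)
    f=lambda v:(proj(c,S(v[:2],v[2],np.c_[cor,[z]*4]))-np.array(px)).ravel()
    q=least_squares(f,[.55,0,y0]);v=q.x
    w=S([0,0],-YAW,[[*(v[:2]-O),0]])[0]
    fin=S(v[:2],v[2],[[-.017,0,0]])[0]
    print('world',v.round(4),'stage',w[:2].round(4),'yawrel',round(v[2]-YAW,3),'fin',fin[:2].round(4),'err',np.abs(q.fun).max().round(2));return v
E
python3 - <<'E'
from h import *;import pickle
c=pickle.load(open('w5.pkl','rb'))
carrier(c,np.array([[300,42],[461,41],[454,230],[308,230]])/1.5)
E
```

```text
world [ 0.5921 -0.0407 -0.0114] stage [ 0.0041 -0.085 ] yawrel 0.001 fin [ 0.5751 -0.0405] err 1.08
```

It coasted about 21 mm at 0.4 m/s and stayed straight. The tool must stop about 10 mm short of the bar, so I need about 33 mm of coast, which calls for full speed. I'll pull the carrier back for a run-up.

Call:
{"op": "arm_command", "data": {"rows": [0.56,0,0,2.5,0,0.56,1,0,4.5,0,0.56,5.6,0,4.5,0,0.56,5.6,0,2,0,0.56,5.6,0,2,0,1,5.6,0,2,0,1,5.6,0,2,0,1,5.6,0,2,0,1,5.6,0,2,0,1,2,0,2,0,1,-1.5,0.05,2,0,1,-1.5,0.05,2,0]}}

```text
time: 7.4
tool_pos: [0.494, -0.0398, 0.0575]
tcp_rot: [1.0, -0.006, -0.001, 0.0]
force: [0.2, -0.1, -1.0]
grip_width: 0.0078
finger_force: 12.0
```

Call:
{"op": "arm_command", "data": {"rows": [0.56,0,0,0,0,0.56,0,0,0,0,0.56,0,0,1,0,0.56,0,0,3.2,0,0.56,-3,0,3.2,0,0.56,-3,0,1,0,0.56,-3,0,-2,0,0.56,-3,0,-2,0]}}

```text
time: 8.2
tool_pos: [0.4668, -0.0397, 0.0354]
tcp_rot: [1.0, -0.007, -0.002, -0.0]
force: [-0.4, 0.3, 0.9]
grip_width: 0.0203
finger_force: 0.0
```

```bash
python3 - <<'E'
from rig import r
import cv2,pickle
c=r.capture('wrist')
s=r.observe();print(s['time'],s['tool_pos'],s['tcp_rot'])
pickle.dump(c,open('w6.pkl','wb'))
cv2.imwrite('pics/w6.png',cv2.resize(c['image'][:250],None,fx=1.5,fy=1.5,interpolation=cv2.INTER_CUBIC))
# automatic: white blob quad near image middle
g=c['image'].min(2); m=(g>150).astype('uint8')
n,l,st,ce=cv2.connectedComponentsWithStats(m)
for i in range(1,n):
    if st[i,4]>800:
        print(st[i],ce[i].round(), cv2.minAreaRect(np.argwhere(l==i)[:,::-1].astype('float32')) if 0 else '')
E
```

```text
8.25 [ 0.46750999 -0.03955296  0.03666663] [ 9.99978036e-01 -6.48119795e-03 -1.38413146e-03 -7.47309007e-05]
[   38     0   119   210 11922] [ 95. 103.] 
[  204     0   104   219 11926] [256. 139.] 
[ 400   82   71   78 2976] [435. 120.]
```

Call:
{"op": "arm_command", "data": {"rows": [0.56,1,0,0,0,0.56,2.7,-0.05,0,0,0.56,5.8,-0.1,0,0,0.56,10.7,-0.15,0,0,0.56,10.7,-0.15,0,0,0.56,10.7,-0.15,0,0,0.56,8.7,-0.15,0,0,0.56,5,-0.1,0,0,0.56,0,0,0,0,0.56,0,0,0,0]}}

```text
time: 9.25
tool_pos: [0.4573, -0.0404, 0.0364]
tcp_rot: [1.0, -0.006, -0.006, 0.001]
force: [0.2, -0.5, -0.2]
grip_width: 0.0201
finger_force: 0.0
```

```bash
python3 - <<'E'
from rig import r
import cv2,pickle
c=r.capture('wrist')
s=r.observe();print(s['time'],s['tool_pos'],s['force'])
pickle.dump(c,open('w7.pkl','wb'))
cv2.imwrite('pics/w7.png',cv2.resize(c['image'][:250],None,fx=1.5,fy=1.5,interpolation=cv2.INTER_CUBIC))
E
```

```text
9.3 [ 0.46268338 -0.04016879  0.03738442] [ 0.15006213  0.14540932 -0.34476417]
```

View pics/w7.png

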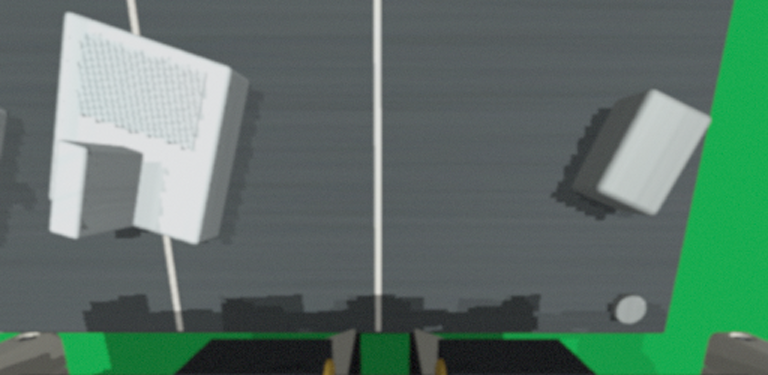

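The right carrier has left this view and gone under the bar, and the middle one is unmoved. I'll check the right one by its near edge, in numbers, from the hover over the middle carrier.

Call:
{"op": "arm_command", "data": {"rows": [0.2,0,0,5,0,0.2,3,4,6.3,-0.15,0.2,6,7.5,6.3,-0.3,0.2,6.3,8.6,6.3,-0.31,0.2,6.3,8.6,6.3,-0.31,0.2,6.3,8.6,6.3,-0.31]}}

```text
time: 9.9
tool_pos: [0.5304, 0.0457, 0.1001]
tcp_rot: [0.987, -0.16, -0.0, 0.0]
force: [0.4, -0.3, 0.0]
grip_width: 0.0365
finger_force: 0.0
```

```bash
cat >> h.py <<'E'
def topmask(c,xs,ys,z=.04,res=.0005,thr=95):
    """rectified top view (stage coords) at height z: mask[xi,yi]"""
    X,Y=np.meshgrid(np.arange(*xs,res),np.arange(*ys,res),indexing='ij')
    p=proj(c,S(O,YAW,np.c_[X.ravel(),Y.ravel(),np.full(X.size,z)])).astype('float32')
    im=cv2.remap(c['image'],p[:,0].reshape(X.shape),p[:,1].reshape(X.shape),cv2.INTER_LINEAR)
    return im,X,Y
def rect(c,xs,ys,thr=110,name=None):
    im,X,Y=topmask(c,xs,ys); m=(im.min(2)>thr).astype('uint8'); m=cv2.morphologyEx(m,cv2.MORPH_OPEN,np.ones((15,15)))
    n,l,st,ce=cv2.connectedComponentsWithStats(m)
    for i in range(1,n):
        if st[i,4]<800: continue
        mm=l==i; xi,yi=np.where(mm); x0=X[xi.min(),0];x1=X[xi.max(),0]
        cols=[(Y[0,j],X[np.where(mm[:,j])[0].min(),0]) for j in range(yi.min()+10,yi.max()-10) if mm[:,j].any()]
        cols=np.array(cols);s=np.polyfit(cols[:,0],cols[:,1],1) if len(cols)>5 else [0,0]
        w=mm.sum(1); 
        print('x',x0.round(4),x1.round(4),'y',Y[0,yi.min()].round(4),Y[0,yi.max()].round(4),'mid y',((Y[0,yi.min()]+Y[0,yi.max()])/2).round(4),'near-edge slope',s[0].round(3),'med near x',np.median(cols[:,1]).round(4) if len(cols) else 0)
    if name: cv2.imwrite(name,cv2.resize(im[::-1,::-1],None,fx=3,fy=3))
E
python3 - <<'E'
from rig import r
from h import *
import pickle
c=r.capture('wrist');pickle.dump(c,open('w8.pkl','wb'))
s=r.observe();print(s['time'],s['tool_pos'],s['tcp_rot'])
im,X,Y=topmask(c,(.0,.05),(-.13,-.04))
g=im.min(2); print(g[::6,::12])
rect(c,(0,.05),(-.13,-.04))
E
```

```text
9.95 [0.5301923  0.04505421 0.10001456] [ 9.86998177e-01 -1.60729639e-01 -4.94047229e-04  5.81457494e-04]
[[129 130 127 129 129 131 130 130 131 134 132 131 131 131 132]
 [130 130 131 131 130 130 132 131 131 133 132 132 131 131 133]
 [132 131 131 132 132 133 131 130 131 131 132 131 130 131 131]
 [133 131 131 133 132 133 133 133 132 133 132 132 132 131 130]
 [119 110 103 113 126 125 107 100 104 119 116 113 105 114 125]
 [117  74  71  70  71  72  71  70  72  71  75  72  73  71  72]
 [ 72  71  71  71  70  72  72  71  70  70  71  70  69  72  70]
 [ 70  71  71  73  72  72  70  70  72  71  72  71  72  72  73]
 [ 72  71  69  79 126 135 136 128 136 138 136 136 118  68  69]
 [ 68  68  68 140 185 176 161 131 180 191 191 189 121  70  72]
 [ 69  71  73 138 184 184 187 129 181 191 191 189 122  72  73]
 [ 71  70  71 136 185 187 187 127 182 193 191 188 121  72  73]
 [ 69  69  69 140 185 186 186 128 180 193 191 188 122  69  71]
 [ 71  71  72 137 185 184 185 129 180 193 190 188 122  72  72]
 [ 69  68  69 140 185 184 187 127 182 191 191 188 123  70  69]
 [ 85  83  85 100 126 126 131 103 125 135 130 134 102  85  82]
 [ 88  88  89  89  87  88  87  88  88  89  88  89  88  87  87]]
x 0.0 0.0135 y -0.13 -0.0405 mid y -0.0852 near-edge slope 0.0 med near x 0.0
x 0.0235 0.045 y -0.112 -0.0575 mid y -0.0847 near-edge slope -0.004 med near x 0.0235
```

The right carrier's near edge is at stage x ≈ 25 mm, y = -84.7 mm, with slope ≈ 0, so it is snug and centred. Next is the middle carrier, handled the same way.

Call:
{"op": "arm_command", "data": {"rows": [0.2,-0.4,0,-3,0,0.2,-0.4,0,-4.3,0,0.2,-0.4,0,-4.3,0,1,-0.4,0,-4.3,0,1,-0.4,0,-4.3,0,1,-0.4,0,-4.3,0,1,-0.4,0,-4.3,0,1,-1.5,0,-4.3,0.1,1,-2.6,0,-4.3,0.2,1,-4,0,-4.3,0.31,1,-4.8,0.05,-4.3,0.31,1,-4.8,0.05,-4.3,0.31]}}

```text
time: 11.15
tool_pos: [0.4825, 0.047, 0.0576]
tcp_rot: [1.0, -0.008, 0.0, 0.0]
force: [-0.6, 0.7, 4.2]
grip_width: 0.0079
finger_force: 12.0
```

Call:
{"op": "arm_command", "data": {"rows": [1,0,0,0,0,0.56,0,0,0,0,0.56,0,0,0,0,0.56,0,0,1,0,0.56,0,0,3.2,0,0.56,-3.3,0,3.2,0,0.56,-3.3,0,1,0,0.56,-3.3,0,-2,0,0.56,-3.3,0,-2,0]}}

```text
time: 12.05
tool_pos: [0.4483, 0.0463, 0.0355]
tcp_rot: [1.0, -0.007, -0.002, 0.0]
force: [0.2, 0.1, -0.0]
grip_width: 0.0202
finger_force: 0.0
```

```bash
python3 - <<'E'
from rig import r
from h import *
import pickle
c=r.capture('wrist');pickle.dump(c,open('w9.pkl','wb'))
s=r.observe();print(s['time'],s['tool_pos'],s['tcp_rot'])
rect(c,(-.125,-.02),(-.05,.05),150)
im,X,Y=topmask(c,(-.04,0),(-.03,.03),z=.02); g=im.min(2)[-15:].mean(0); print('line y',Y[0,g>g.max()-25].mean())
E
```

```text
12.1 [0.44907158 0.04668821 0.03673763] [ 9.99976862e-01 -6.63420685e-03 -1.47570088e-03  2.93117600e-04]
x -0.125 -0.0605 y -0.025 0.0265 mid y 0.0008 near-edge slope -0.019 med near x -0.1185
line y -0.00024999999999997247
```

Call:
{"op": "arm_command", "data": {"rows": [0.56,1,0,0,0,0.56,2.4,-0.03,0,0,0.56,4.6,-0.06,0,0,0.56,7.7,-0.1,0,0,0.56,12.6,-0.16,0,0,0.56,12.6,-0.16,0,0,0.56,12.6,-0.16,0,0,0.56,10.5,-0.15,0,0,0.56,8,-0.1,3,0,0.56,8,-0.1,6,0,0.56,8,-0.1,6.3,0,0.56,8,-0.1,6.3,0]}}

```text
time: 13.3
tool_pos: [0.5303, 0.0458, 0.1017]
tcp_rot: [1.0, -0.007, 0.001, 0.0]
force: [0.9, -1.0, -0.3]
grip_width: 0.0202
finger_force: 0.0
```

```bash
python3 - <<'E'
from rig import r
from h import *
import pickle
c=r.capture('wrist');pickle.dump(c,open('w10.pkl','wb'))
s=r.observe();print(s['time'],s['tool_pos'],s['tcp_rot'])
im,X,Y=topmask(c,(.0,.05),(-.04,.04))
print(im.min(2)[24:96:4,::12])
rect(c,(0.015,.05),(-.04,.04)); rect(c,(.015,.05),(-.125,-.045))
# L carrier
h=cv2.cvtColor(c['image'],cv2.COLOR_BGR2HSV)
im,X,Y=topmask(c,(-.12,.02),(.04,.14))
m=(im.min(2)>150).astype('uint8');pts=np.argwhere(m)
n,l,st,ce=cv2.connectedComponentsWithStats(cv2.morphologyEx(m,cv2.MORPH_OPEN,np.ones((9,9))))
i=1+st[1:,4].argmax();q=cv2.minAreaRect(np.argwhere(l==i).astype('float32'))
print('L quad stage',[(round(X[0,0]+a*.0005,4),round(Y[0,0]+b*.0005,4)) for a,b in cv2.boxPoints(q)])
E
```

```text
13.35 [0.52983625 0.04559652 0.10064074] [ 9.99977079e-01 -6.75668365e-03  4.09844358e-04  1.41906803e-04]
[[130 123 112  91 118 118 116 205  98 117 126 121 121  95]
 [ 78  72  72  72  81  81  73 132  72  81  79  73  72  73]
 [ 73  71  74  73  73  72  71 135  72  71  70  71  72  71]
 [ 69  71  70  69  70  68  67 134  69  70  69  70  70  72]
 [ 70  71  71  72  69  72  72 134  70  70  71  72  72  72]
 [ 73  73  72  71  71  71  69 131  71  72  72  71  70  72]
 [ 71  68  69 121 126 127 125 134 124 126 123  85  68  67]
 [ 72  71  70 183 186 187 176 143 185 182 179 155  71  72]
 [ 71  70  69 190 193 195 181 192 192 190 186 171  71  72]
 [ 74  70  72 190 193 194 182 192 192 190 186 171  72  73]
 [ 73  73  72 191 193 195 181 193 193 190 186 170  72  74]
 [ 71  71  71 190 194 194 181 192 192 189 185 165  71  73]
 [ 71  68  70 190 193 195 178 191 191 189 185 164  70  72]
 [ 73  73  70 190 194 194 178 190 192 189 187 162  69  70]
 [ 72  70  70 190 193 196 179 191 192 188 186 163  73  71]
 [ 71  70  71 190 193 195 179 192 192 189 186 163  74  71]
 [ 85  86  85 131 135 137 126 134 136 144 141 126  82  82]
 [ 89  88  89  87  85  86  87  90  88  88  88  89  89  87]]
x 0.024 0.0445 y -0.0255 0.027 mid y 0.0008 near-edge slope 0.0 med near x 0.024
x 0.0235 0.044 y -0.1125 -0.056 mid y -0.0842 near-edge slope -0.002 med near x 0.024
L quad stage [(np.float64(-0.085), np.float64(0.0708)), (np.float64(-0.0048), np.float64(0.0371)), (np.float64(0.0194), np.float64(0.0946)), (np.float64(-0.0607), np.float64(0.1284))]
```

The middle and right carriers are both snug. The left one lies crosswise, and gripping it there would turn the gripper body into the bar. I'll hook its fin with closed fingers first and pull it back, which also turns it the right way.

Call:
{"op": "arm_command", "data": {"rows": [1,2,3,0,0,1,2.9,5,0,0,1,2.9,5,-2,0,1,2.9,5,-4.4,0,1,2.9,5,-4.4,0,1,1.8,5,-4.4,0,1,0.8,5,-4.4,0,1,-0.2,5,-4.4,0,1,-1.2,5,-4.4,0,1,-2.2,5,-4.4,0,1,-2.5,5,-4.4,0,1,-2.5,5,-4.4,0]}}

```text
time: 14.55
tool_pos: [0.5045, 0.0958, 0.0564]
tcp_rot: [1.0, -0.006, 0.0, 0.0]
force: [0.7, 0.5, -0.5]
grip_width: 0.0007
finger_force: 0.0
```

Call:
{"op": "arm_command", "data": {"rows": [1,0,0,3,0,1,-3,2,8,0,1,-4,2,12,0,1,-4,2,12,0,1,-4,2,12,0]}}

```text
time: 15.05
tool_pos: [0.466, 0.1161, 0.1775]
tcp_rot: [1.0, -0.007, 0.002, -0.0]
force: [0.0, -1.0, 0.5]
grip_width: 0.0007
finger_force: 0.0
```

```bash
python3 - <<'E'
from rig import r
from h import *
import pickle
c=r.capture('wrist');pickle.dump(c,open('w11.pkl','wb'))
s=r.observe();print(s['time'],s['tool_pos'],s['tcp_rot'],s['qpos'])
cv2.imwrite('pics/w11.png',cv2.resize(c['image'][:300],None,fx=1.5,fy=1.5,interpolation=cv2.INTER_CUBIC))
E
```

```text
15.1 [0.46548441 0.11547208 0.17620914] [ 9.99975943e-01 -6.91672408e-03  5.12781224e-04  9.57508094e-05] [ 0.06640214  0.31933896 -0.522891    1.96477797  0.20118281  0.90686924
 -2.14385118]
```

View pics/w11.png

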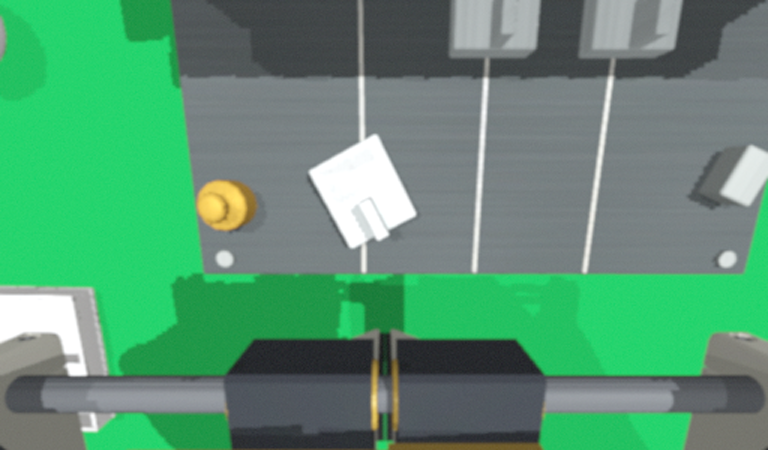

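The left carrier has turned to about 0.5 rad. Its top corners are at (309,172), (377,135), (417,214) and (352,248).

```bash
python3 - <<'E'
from h import *;import pickle
c=pickle.load(open('w11.pkl','rb'))
carrier(c,np.array([[309,172],[377,135],[417,214],[352,248]])/1.5,.4)
E
```

```text
world [0.5263 0.129  0.4716] stage [-0.0639  0.0838] yawrel 0.484 fin [0.5111 0.1212] err 0.95
```

Call:
{"op": "arm_command", "data": {"rows": [0.2,1.5,0.2,-4,0.14,0.2,3,0.4,-6,0.28,0.2,4.55,0.55,-8,0.42,0.2,4.55,0.55,-8,0.485,0.2,4.55,0.55,-8,0.485,0.2,4.55,0.55,-11,0.485,0.2,4.55,0.55,-11.9,0.485,0.2,4.55,0.55,-11.9,0.485,1,4.55,0.55,-11.9,0.485,1,4.55,0.55,-11.9,0.485,1,4.55,0.55,-11.9,0.485,1,4.55,0.55,-11.9,0.485]}}

```text
time: 16.3
tool_pos: [0.5109, 0.1214, 0.0578]
tcp_rot: [0.972, 0.234, 0.001, 0.0]
force: [-0.8, -0.1, 0.2]
grip_width: 0.0095
finger_force: 0.0
```

Call:
{"op": "arm_command", "data": {"rows": [1,0,0,0,0,1,-0.7,0.2,0,-0.12,1,-1.4,0.4,0,-0.24,1,-2.1,0.6,0,-0.36,1,-2.9,0.92,0,-0.485,1,-2.9,0.92,0,-0.485,1,-2.9,0.92,0,-0.485]}}

```text
time: 17.0
tool_pos: [0.481, 0.131, 0.0577]
tcp_rot: [1.0, -0.004, -0.0, 0.0]
force: [-5.1, 1.2, 10.2]
grip_width: 0.0079
finger_force: 12.0
```

Call:
{"op": "arm_command", "data": {"rows": [1,0,0,0,0,0.56,0,0,0,0,0.56,0,0,0,0,0.56,0,0,1,0,0.56,0,0,3.2,0,0.56,-3.3,0,3.2,0,0.56,-3.3,0,1,0,0.56,-3.3,0,-2.1,0,0.56,-3.3,0,-2.1,0]}}

```text
time: 17.9
tool_pos: [0.4468, 0.1296, 0.0344]
tcp_rot: [1.0, -0.006, -0.002, 0.001]
force: [0.2, -1.2, -0.2]
grip_width: 0.0201
finger_force: 0.0
```

```bash
python3 - <<'E'
from rig import r
from h import *
import pickle
c=r.capture('wrist');pickle.dump(c,open('w12.pkl','wb'))
s=r.observe();print(s['time'],s['tool_pos'],s['tcp_rot'])
rect(c,(-.125,-.02),(.035,.135),150)
im,X,Y=topmask(c,(-.04,0),(.055,.115),z=.02); g=im.min(2)[-15:].mean(0); print('line y',Y[0,g>g.max()-25].mean())
E
```

```text
17.95 [0.4475717  0.13010175 0.03572072] [ 9.99979963e-01 -6.14211140e-03 -1.41860742e-03  5.79534490e-04]
x -0.125 -0.061 y 0.059 0.1105 mid y 0.0848 near-edge slope -0.004 med near x -0.12
line y 0.08475000000000002
```

Call:
{"op": "arm_command", "data": {"rows": [0.56,1,0,0.1,0,0.56,2.5,-0.03,0.1,0,0.56,4.8,-0.06,0.1,0,0.56,7.9,-0.1,0.1,0,0.56,12.8,-0.16,0.1,0,0.56,12.8,-0.16,0.1,0,0.56,12.8,-0.16,0.1,0,0.56,10.5,-0.15,0.1,0,0.56,8,-2,3,0,0.56,8,-4,6,0,0.56,8,-4,6.3,0,0.56,8,-4,6.3,0]}}

```text
time: 19.15
tool_pos: [0.5289, 0.0904, 0.1008]
tcp_rot: [1.0, -0.007, 0.001, -0.0]
force: [-0.2, 0.8, -0.7]
grip_width: 0.0198
finger_force: 0.0
```

```bash
python3 - <<'E'
from rig import r
from h import *
import pickle
c=r.capture('wrist');pickle.dump(c,open('w13.pkl','wb'))
s=r.observe();print(s['time'],s['tool_pos'],s['force'])
for y in(.085,0,-.085): rect(c,(.016,.05),(y-.04,y+.04),115)
im,X,Y=topmask(c,(.0,.045),(-.13,.13));cv2.imwrite('pics/w13.png',cv2.resize(im[::-1,::-1],(780,400)))
E
```

```text
19.2 [0.52840828 0.090857   0.09978406] [-0.53792154  0.10084485 -0.29347605]
x 0.024 0.045 y 0.0585 0.111 mid y 0.0848 near-edge slope 0.001 med near x 0.024
x 0.024 0.045 y -0.0255 0.0275 mid y 0.001 near-edge slope 0.0 med near x 0.024
x 0.0235 0.0445 y -0.1125 -0.0525 mid y -0.0825 near-edge slope -0.015 med near x 0.024
```

View pics/w13.png

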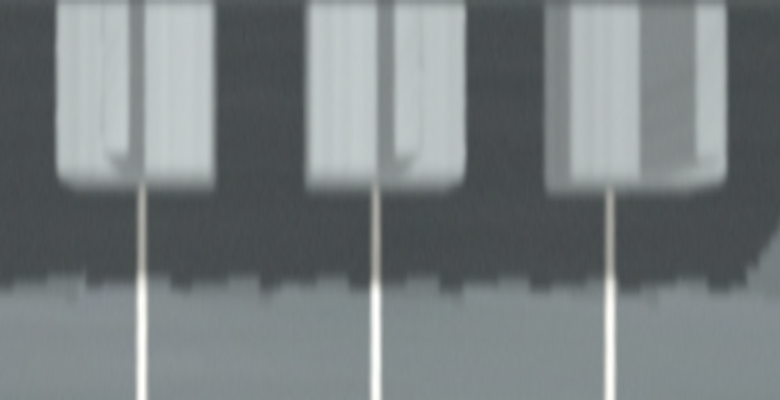

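The rectified view shows all three carriers square on their lines, at x≈136, 385 and 640. Their near edges share one height, at stage x ≈ 24–25 mm, so all three sit against the fence. I'll hand in.

```bash
python3 -c "
from rig import r
print(r.close_job())"
```

```text
the job is handed in; nothing more can be done
None
```

I handed the job in at about 19 s. By the last wrist-camera measurement, all three carriers stand square on their lines against the fence with their fins to the front. The tool could not tilt, so each carrier coasted the last stretch under the bar after a push. No verdict came back when I handed in.

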